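# Shift the bottle feeder into the green gear

## Robot

A 6-joint arm with a two-finger parallel gripper is mounted at the origin on a cart in front of the work surface, level with it; the furniture and walls round the work are solid. World frame = base frame: x ahead of the robot, y to its left, z up, the work surface at z = 0. Lengths are in m, angles in degrees, forces in N, time in s.
With the tool pointing down it reaches from about 0.375 to 0.9 m from the base axis. Payload 3.1 kg.
Tool frame: the origin (TCP) lies at the very end of the fingers, on their centre line; the grasp point (between the pads) lies 19 mm behind it; z points along the fingers, y is the line along which they close (so a half turn about z gives the same grasp; the last joint's range is limited). The gripper opens to 87 mm and grips with 3 to 60 N. Pads are 19 mm wide; open, the fingers measure 117 mm over their backs; the gripper's body (75 mm by 190 mm) begins 51 mm behind the grasp point.
Start: joints at [54.918, 30.224, 82.088, -0, 67.689, -10.227], TCP at [0.263, 0.567, 0.223] pointing down, gripper open.
Joint ranges: [-176.69, 176.69], [-43.24, 126.21], [12.49, 139.97], [-82, 262], [0, 151.66], [-163.58, 163.58]. Speed limits (degrees/s): [159.86, 159.86, 180, 180, 180, 180].

## Interface

Orientations are given as a 3x3 rotation matrix whose columns are the frame's x, y, z axes.
In Python, from rig import bot gives the robot as it stands.
- The arm moves only by the tool move_arm, never from a script. Its argument "increments" is a list of rows, each an object with "xyz": the shift along the tool's x, y, z in mm, a list of three; "roll": the turn about the tool's z in rad; "grip": the opening in per cent of the stroke, from 0 (shut) to 100 (fully open). A call has 1 to 5 rows; each row shifts and turns the commanded pose from where the row before left it, along the tool's axes as they then stand; what a row does not reach is not made up. A row lasts 1/12 s, in which the tool goes at most 41.7 mm and 7.16 degrees, less where a joint would pass 70% of its speed; a pose out of reach is approached as far as the arm can. A call is refused whole if a number of a shift passes 41.7 or a number of a turn 0.125, either way. A call with a gripper value outside its range is refused whole. The fingers move at their own pace and stop on an object; the grip force is fixed at half the most. Time passes only in rows, so rows that do not move let the fingers close. It gives the time, the measured TCP pose, the force, the opening and the grip force at its end, in the units of the state.
- bot.read_state(): the state, without advancing time (a new reading comes with each control period).
- bot.capture(name): name is "scene" or "side" or "wrist"; returns (picture, depth): 400x640x3 uint8, red, green, blue; 400x640 float32, m along the optical axis (not along the pixel's ray), 0 where there is no reading.
- bot.camera_model(name): a dict with "intrinsics" (3x3 intrinsics, pixels), "rvec" (rotation vector, rad) and "tvec" (3), from world to camera coordinates, as OpenCV has them; the wrist camera has in their place "tool_from_camera" (4x4, takes a point from camera to tool coordinates, whose origin is the TCP and whose axes are the flange's). Camera axes: x right, y down, z forward; pixel columns grow to the right and rows downward; lengths in m; the calibration is good to about 2 mm. The wrist camera is an equidistant fisheye: a pixel r from the principal point sees the ray r / f radians off the axis. A picture is of the moment at which its call begins: read the wrist's pose just before it. camera_model takes no time and is no camera call.
- bot.hand_in(): hands the job in; it is judged then, once.
Trained networks look in the newest picture that a camera, given by its name, has taken for a name from the list of things; names that differ only in an ending like _2 or _b are one class to them, and where a whole thing is asked for, a point or a joint stands for the part that bears it (a point fixed in the world has none). Each returns a list of dicts, best first, with "conf" (0 to 1); they miss things now and then, are a little off and sometimes report something else, mostly with a low value. They report only what shows in the picture. A call takes as long as a camera call.
- bot.spot_in(label, camera): "at" ([x, y, z] in m, in the coordinates of the camera as it stood for that picture, good to about 4 mm: the middle of the surface that is visible of it).
- bot.trace(label, camera): "mask" (400x640 bool, what is visible of it).
The state is a dict: "time_s": time; "joint_positions": joint angles; "qvel": joint speeds; "tau": joint torques, N m; "position": TCP position; "tcp_rot": TCP orientation; "force": force on the tool from outside, world axes, zero at the start; "moment": the same for the moment, N m; "opening": opening from 0.0 (shut) to 1.0 (fully open); "grasp_force": force on a finger pad.
Only numpy, scipy, OpenCV 4.12 (cv2) and the standard library are available. Lean on these libraries where they do the work, as an engineer would, in place of code of your own. Each camera call takes 0.05 s, during which the arm holds its last target. There are 200 camera calls.

## Task

The bottle feed conveyor has to run in the gear marked by the green plug today. With the fingers, push its black-knobbed gear lever out of the yellow slot it stands in, through the H-gate and fully home into the slot beside the green plug, without putting it into the blue or red gear on the way. Push the knob gently and do not pinch it, leave the bottles on the belt and the things on the bench as they stand, and let go of the lever at the end.

Things in the scene. Friction and masses are not known exactly. Their poses are not given: they have to be found in the camera images.
- feeder: Fixed bench conveyor with motor and grey gearbox. Origin on the bench, straight below the H-gate's centre. In its frame the gate's slots run along x (front slots to -x, back slots to +x), the neutral channel along y. The gate plate (x +-60, y +-56 mm) tops the gearbox, 105 mm above the bench; only lever and plugs rise above it within 80 mm of its centre, apart from guide rails at x = +89 mm.
- gate_centre (a point): Centre of the H-gate on the plate's upper face, 105 mm above the bench. Two columns at feeder y = +-17.5 mm, each a straight passage 14 mm wide from front slot through neutral to back slot; they are joined only by the neutral channel (x = 0, 14 mm wide). The stalk is 10 mm thick; the ends of the tongues between the slots are rounded.
- belt (a point): Middle of the conveyor belt's upper face, 90 mm above the bench, behind the gearbox (feeder x = +118, y = -92 mm). Belt 58 mm wide, 305 mm long along feeder y, guide rails up to 127 mm, bottles on it up to 188 mm above the bench, all at feeder y below -55 mm. The blue motor (95 mm high) lies right of the gearbox, to feeder y = -160 mm.
- knob (a point): Centre of the black ball knob, 36 mm in diameter, on the gear lever: a straight stalk on a double pivot 48 mm above the bench, below the gate's centre. Knob 135 mm from the pivot, 183 mm above the bench when upright. Over a column: 41 mm off to that side; home in a slot: also about 43 mm toward the slot's end and 14 mm lower. Friction holds it where left; it moves at 2 N; the gate's rims stop it.
- neck (a point): Point on the lever's axis 54 mm from the pivot, where the stalk passes through the gate plate. It moves about 0.4 times as far as the knob. Home in a slot it stands about 20 mm from the centre of that slot's plug, seen from above.
- fore_aft (a joint): Lever's fore-aft angle in rad, 0 in neutral, positive = knob toward the feeder's +x (back slots); about +-0.34 home in a slot.
- cross (a joint): Lever's crosswise angle in rad, 0 = half-way between the columns, positive = knob toward the feeder's +y; about +-0.31 in a column.
- plug_green: Green round marker plug, 19 mm in diameter, 3 mm high, on the gate plate just beyond the end of one slot (feeder x = +-40 mm, y = +-17.5 mm). Marks the gear wanted; its slot differs from start to start, but is never the front-left one. Origin at the centre of its underside.
- plug_blue: Blue marker plug of the same form, at the end of another slot.
- plug_red: Red marker plug of the same form, at the end of another slot.
- plug_yellow: Yellow marker plug of the same form, at the end of the front-left slot (feeder -x, +y), where the lever stands at the start.
- bottle1: White screw-cap bottle, 43 mm in diameter, 98 mm high, standing loose on the belt; origin at the centre of its foot. Bystander.
- bottle2: The same, second on the belt. Bystander.
- bottle3: The same, third on the belt. Bystander.
- dosing_cup: Translucent cup, 67 mm wide, 68 mm high, loose on the bench. Bystander.
- screw_cap1: White screw cap, 30 mm wide, 17 mm high, loose on the bench. Bystander.
- screw_cap2: Blue screw cap, 30 mm wide, 17 mm high, loose on the bench. Bystander.
- eraser: Small blue and white eraser, 36 mm long, loose on the bench. Bystander.
- tape_roll: Roll of brown tape, 92 mm wide, 48 mm high, loose on the bench at the right. Bystander.
- label_roll: Roll of white labels, 58 mm wide, 35 mm high, loose on the bench at the right. Bystander.

How it is judged (in metres and radians):
At the end, for the whole second after the job is handed in: The lever stands still, home in the slot of the green plug (stalk at gate height at most 24.5 mm from the plug's centre seen from above; about 20 mm at the very end of the slot), and the three bottles stand upright on the belt within 15 mm of where they were (horizontal distance between neck and plug_green below 0.0245 m and velocity of joint fore_aft between -0.05 and 0.05 rad/s and velocity of joint cross between -0.05 and 0.05 rad/s and distance of each of bottle1, bottle2, bottle3 from where it was at the start of the episode below 0.015 m and angle between each of bottle1, bottle2, bottle3's own z axis and vertical below 0.1 rad); the robot touches nothing.
It fails at once if the lever was pushed home into the blue slot (horizontal distance between neck and plug_blue below 0.027 m).
It fails at once if the lever was pushed home into the red slot (horizontal distance between neck and plug_red below 0.027 m).
It fails at once if the lever was pinched or forced (more than 32 N between fingers and lever) (contact force between the fingers and cross above 32 N).
It fails at once if a bottle on the belt was lifted, pushed or knocked over (distance of any of bottle1, bottle2, bottle3 from where it was at the start of the episode above 0.025 m).
It fails at once if something on the bench was moved (distance of any of dosing_cup, screw_cap1, screw_cap2, eraser, tape_roll, label_roll from where it was at the start of the episode above 0.02 m).
It also fails if it takes over 48 s, if anything falls off the work surface, if the arm or the gripper's body presses on something with over 40 N, if the wrist force passes 120 N, or if a joint passes its speed limit or range.

## Working session

There is one attempt and no reset: what is moved stays moved. The work goes in short steps, Python scripts to look and compute and a tool call to move; the robot and the scene stay as the last step left them, time stands still between calls to the robot, and variables do not carry over. Pictures are saved under pics/ and viewed, at most 10 in all, crops included, and the job is handed in when it is done.

Besides the shell and the picture viewer there is one more tool, called after ">>>" as a command line: name --argument value ..., lists and objects as JSON in quotes. move_arm: Moves the arm, as the interface text tells. Its arguments: {"type":"object","properties":{"increments":{"type":"array"}},"required":["increments"]}

```bash
mkdir -p pics; cat > h.py <<'E'
from rig import bot
import numpy as np, cv2
def w(cam,p):
    m=bot.camera_model(cam); R=cv2.Rodrigues(np.array(m['rvec'],float))[0]
    return R.T@(np.array(p)-np.array(m['tvec']).ravel())
def spot(cam,l):
    r=bot.spot_in(l,cam)
    return [(round(d['conf'],2),w(cam,d['at']).round(4).tolist()) for d in r[:2]]
E
python3 - <<'E'
from h import *
for c in ['scene','side']:
    im,d=bot.capture(c); cv2.imwrite(f'pics/{c}0.png',im[:,:,::-1])
    for l in ['plug_green','plug_blue','plug_red','plug_yellow','knob','bottle1','dosing_cup','tape_roll']:
        print(c,l,spot(c,l))
s=bot.read_state(); print(s['time_s'],s['position'],s['tcp_rot'],s['opening'])
E
```

```text
scene plug_green []
scene plug_blue []
scene plug_red []
scene plug_yellow []
scene knob [(0.6, [0.4522, -0.014, 0.1825])]
scene bottle1 [(0.75, [0.6144, -0.1256, 0.1506]), (0.54, [0.6176, -0.2468, 0.1678])]
scene dosing_cup []
scene tape_roll [(0.85, [0.5694, -0.4803, 0.0311])]
side plug_green []
side plug_blue []
side plug_red [(0.71, [0.6037, -0.149, 0.1512])]
side plug_yellow []
side knob [(0.6, [0.4569, -0.0347, 0.1739])]
side bottle1 [(0.82, [0.6182, -0.2573, 0.1619]), (0.77, [0.6033, -0.1453, 0.1565])]
side dosing_cup [(0.68, [0.3784, 0.3113, 0.047])]
side tape_roll []
0.9 [0.26263404 0.56709902 0.22256751] [[-9.07372342e-01  4.20327769e-01 -1.45944385e-05]
 [ 4.20327769e-01  9.07372342e-01  5.15264646e-06]
 [ 1.54083902e-05 -1.45907890e-06 -1.00000000e+00]] 1.0005638751012706
```

View pics/scene0.png

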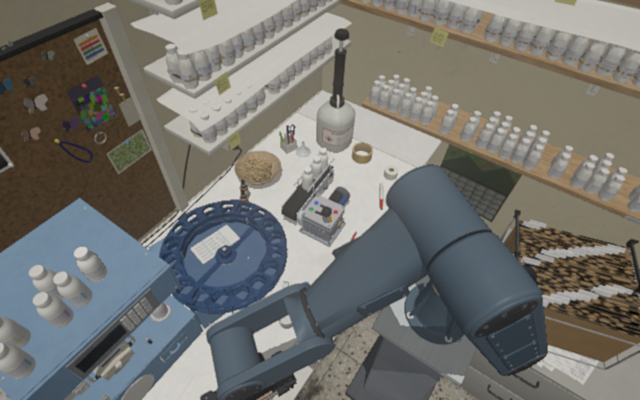

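View pics/side0.png

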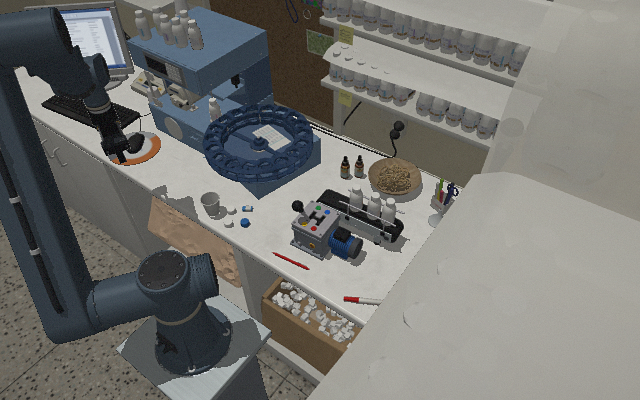

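The scene view shows the gearbox at about (322,215) and the side view shows it at about (317,222). The plugs are only a few pixels across, so I'll enlarge both.

```bash
python3 - <<'E'
from h import *
a=cv2.imread('pics/scene0.png')[175:250,275:365]; b=cv2.imread('pics/side0.png')[185:265,280:370]
f=lambda i:cv2.resize(i,(390,400),interpolation=cv2.INTER_CUBIC)
cv2.imwrite('pics/crop.png',np.hstack([f(a),f(b)]))
E
```

```text
(no output)
```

View pics/crop.png

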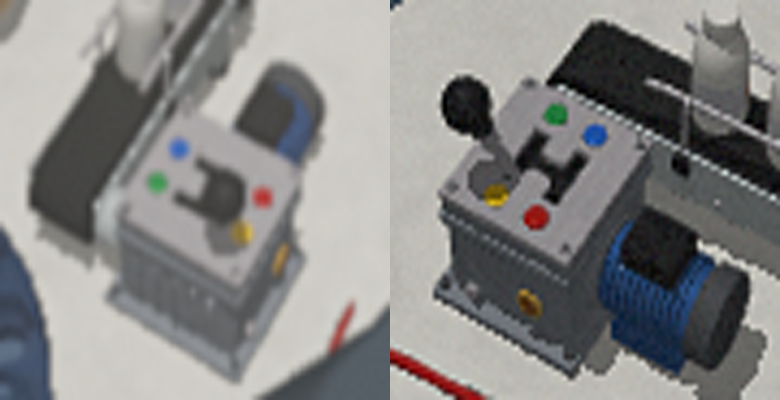

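The plugs are clear in both crops: green is back-left, in the same column as yellow, with blue back-right and red front-right. Next I fit the feeder frame from the plugs.

```bash
python3 - <<'E'
from h import *
px={'side':dict(g=(318.3,207.8),b=(327.3,212),r=(313.7,228.4),y=(304.5,224)),'scene':dict(g=(311.3,209.1),b=(316.3,202.8),r=(335.5,212),y=(330.9,218.8))}
F=dict(g=(40,17.5),b=(40,-17.5),r=(-40,-17.5),y=(-40,17.5))
def ray(c,p):
    m=bot.camera_model(c);R=cv2.Rodrigues(np.array(m['rvec'],float))[0];C=-R.T@np.array(m['tvec']).ravel()
    return C,R.T@np.linalg.inv(m['intrinsics'])@[p[0]-.5+.0,p[1]-.5,1]
P=[];Q=[]
for c in px:
    p=[];q=[]
    for k in 'gbry':
        C,d=ray(c,px[c][k]); X=C+d*(.108-C[2])/d[2]; print(c,k,X.round(4)); p.append(X[:2]);q.append(np.array(F[k])/1e3)
    P+=p;Q+=q
    for A,B in [(p,q)]+([(P,Q)] if c=='scene' else []):
        A=np.array(A);B=np.array(B);z=((A-A.mean(0))@[1,1j]);u=(B-B.mean(0))@[1,1j]
        s=(z*u.conj()).sum()/(abs(u)**2).sum(); print('centre',A.mean(0).round(4),'scale',abs(s),'yaw',np.degrees(np.angle(s)))
        print('res',np.abs(z-u*s/abs(s)).round(4))
th=np.angle(s);o=A.mean(0)
for c in px:
    print(c)
    for l in ['knob','bottle1','plug_green']:
        pass
k=np.array([-.043,.041]);R=np.array([[np.cos(th),-np.sin(th)],[np.sin(th),np.cos(th)]]);print('knob',o+R@k,'home',o+R@[.043,.041])
for c,p in [('side',(280+76/4.333,185+104/5)),('scene',(275+226/4.333,175+193/5.333))]:
    C,d=ray(c,p); print('knob meas',(C+d*(.169-C[2])/d[2]).round(4))
s=bot.read_state()['tcp_rot'];print('tool x yaw',np.degrees(np.arctan2(s[1][0],s[0][0])))
E
```

```text
side g [ 0.5321 -0.045   0.108 ]
side b [ 0.5343 -0.0796  0.108 ]
side r [ 0.4536 -0.0854  0.108 ]
side y [ 0.4511 -0.0509  0.108 ]
centre [ 0.4928 -0.0652] scale 1.0093836955578264 yaw 4.071393539409715
res [0.0007 0.0004 0.0005 0.0006]
scene g [ 0.5352 -0.045   0.108 ]
scene b [ 0.5373 -0.0797  0.108 ]
scene r [ 0.4568 -0.0849  0.108 ]
scene y [ 0.4534 -0.0497  0.108 ]
centre [ 0.4957 -0.0648] scale 1.0142037280897669 yaw 3.6895230110175166
res [0.0008 0.0006 0.0001 0.0012]
centre [ 0.4942 -0.065 ] scale 1.0117880937667791 yaw 3.8800034801398158
res [0.0008 0.0011 0.0019 0.0021 0.0023 0.002  0.0013 0.0006]
side
scene
knob [ 0.44856866 -0.02701851] home [ 0.53437154 -0.02119914]
knob meas [ 0.4574 -0.022   0.169 ]
knob meas [ 0.4587 -0.0294  0.169 ]
tool x yaw 155.14471735773242
```

Green is straight back in the yellow column. The frame's origin is about (0.494, -0.065) with yaw 3.9°, the plug spacing matches to about 1%, and the knob sits near (0.458, -0.026). With the fingers shut, I'll turn to face the column with a slight bias to the left, then move across.

>>> move_arm --increments '[{"xyz": [0, 0, 0], "roll": -0.118, "grip": 0}, {"xyz": [0, 0, 0], "roll": -0.118, "grip": 0}, {"xyz": [0, 0, 0], "roll": -0.118, "grip": 0}, {"xyz": [0, 0, 0], "roll": -0.118, "grip": 0}, {"xyz": [0, 0, 0], "roll": -0.118, "grip": 0}]'

```text
time_s: 1.32
position: [0.2626, 0.5671, 0.2226]
tcp_rot: [[-0.987, -0.161, -0.0], [-0.161, 0.987, -0.0], [0.0, -0.0, -1.0]]
force: [0.1, 0.5, 0.9]
opening: 0.707
grasp_force: 0.0
```

>>> move_arm --increments '[{"xyz": [-3, -40, 0], "roll": 0, "grip": 0}, {"xyz": [-3, -40, 0], "roll": 0, "grip": 0}, {"xyz": [-3, -40, 0], "roll": 0, "grip": 0}, {"xyz": [-3, -40, 0], "roll": 0, "grip": 0}, {"xyz": [-3, -40, 0], "roll": 0, "grip": 0}]'

```text
time_s: 1.73
position: [0.3086, 0.3703, 0.2227]
tcp_rot: [[-0.988, -0.157, 0.001], [-0.157, 0.988, 0.0], [-0.001, 0.0, -1.0]]
force: [1.0, -0.8, 0.1]
opening: 0.326
grasp_force: 0.0
```

>>> move_arm --increments '[{"xyz": [-3, -40, 0], "roll": 0, "grip": 0}, {"xyz": [-3, -40, 0], "roll": 0, "grip": 0}, {"xyz": [-3, -40, 0], "roll": 0, "grip": 0}, {"xyz": [-3, -40, 0], "roll": 0, "grip": 0}, {"xyz": [-3, -40, 0], "roll": 0, "grip": 0}]'

```text
time_s: 2.15
position: [0.3547, 0.175, 0.2229]
tcp_rot: [[-0.988, -0.156, 0.001], [-0.156, 0.988, 0.0], [-0.001, 0.0, -1.0]]
force: [0.5, -0.4, -0.5]
opening: 0.02
grasp_force: 0.0
```

>>> move_arm --increments '[{"xyz": [-3, -41, 0], "roll": 0, "grip": 0}, {"xyz": [-3, -41, 0], "roll": 0, "grip": 0}, {"xyz": [-3, -41, 0], "roll": 0, "grip": 0}, {"xyz": [-3, -41, 0], "roll": 0, "grip": 0}, {"xyz": [-3, -41, 0], "roll": 0, "grip": 0}]'

```text
time_s: 2.57
position: [0.4014, -0.0257, 0.2229]
tcp_rot: [[-0.988, -0.155, 0.001], [-0.155, 0.988, -0.0], [-0.001, -0.0, -1.0]]
force: [1.9, 0.6, 0.8]
opening: 0.001
grasp_force: 0.0
```

```bash
python3 - <<'E'
from h import *
s=bot.read_state();p=s['position'];R=np.array(s['tcp_rot']);print(p)
im,d=bot.capture('wrist');cv2.imwrite('pics/w1.png',im[:,:,::-1])
T=np.array(bot.camera_model('wrist')['tool_from_camera'])
for l in ['knob','plug_green','plug_yellow','plug_blue','plug_red']:
    print(l,[(round(r['conf'],2),(p+R@(T@[*r['at'],1])[:3]).round(4)) for r in bot.spot_in(l,'wrist')[:2]])
E
```

```text
[ 0.40144445 -0.02567326  0.22294983]
knob []
plug_green []
plug_yellow [(0.73, array([ 0.4552, -0.0478,  0.1053]))]
plug_blue [(0.26, array([ 0.4764, -0.0515,  0.0973]))]
plug_red [(0.66, array([ 0.4529, -0.0516,  0.1051])), (0.6, array([ 0.4588, -0.0864,  0.106 ]))]
```

View pics/w1.png

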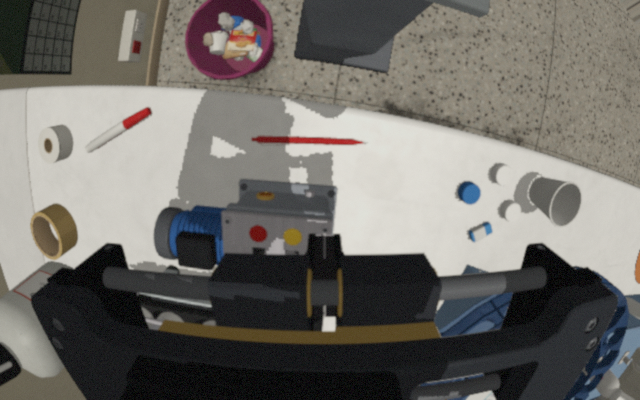

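The wrist view shows yellow at (292,237) and red at (258,233), with the knob hidden behind the closed fingers. The plug position agrees with my frame to about 2 mm, and the space below the fingers is clear, so I'll go down.

>>> move_arm --increments '[{"xyz": [0, 0, 18], "roll": 0, "grip": 0}, {"xyz": [0, 0, 18], "roll": 0, "grip": 0}, {"xyz": [0, 0, 18], "roll": 0, "grip": 0}, {"xyz": [0, 0, 16], "roll": 0, "grip": 0}, {"xyz": [0, 0, 0], "roll": 0, "grip": 0}]'

```text
time_s: 3.28
position: [0.3988, -0.021, 0.1506]
tcp_rot: [[-0.987, -0.159, -0.006], [-0.159, 0.987, 0.002], [0.006, 0.003, -1.0]]
force: [-0.5, -0.5, -0.5]
opening: 0.003
grasp_force: 0.0
```

```bash
python3 - <<'E'
from h import *
s=bot.read_state();print(s['position'],s['force'])
o=[]
for c,(x,y,W,H) in dict(side=(270,170,100,100),scene=(270,170,100,100)).items():
    im,d=bot.capture(c);o.append(cv2.resize(im[y:y+H,x:x+W,::-1],(400,400),interpolation=cv2.INTER_CUBIC))
cv2.imwrite('pics/c2.png',np.hstack(o))
E
```

```text
[ 0.39876438 -0.0210399   0.15060028] [-0.54278114 -0.45168316 -0.52018873]
```

View pics/c2.png

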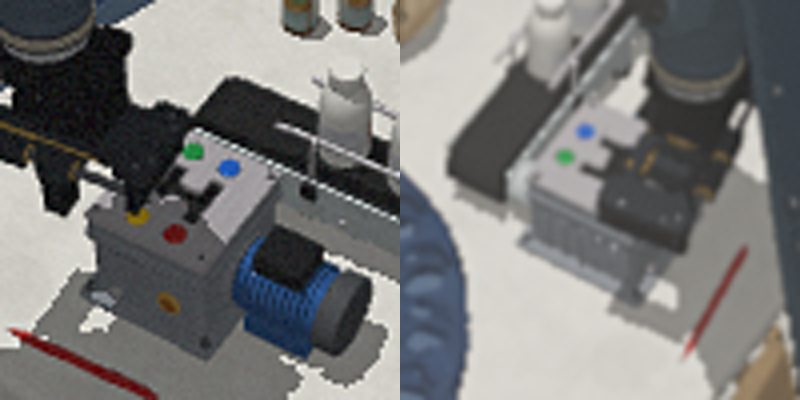

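The side view shows the fingers standing in front of the gate, with the plugs still in view and the lever hidden. I'll line up on the column axis and start a slow push.

>>> move_arm --increments '[{"xyz": [-5, -5, 0], "roll": 0, "grip": 0}, {"xyz": [-5, -4, 0], "roll": 0, "grip": 0}, {"xyz": [-4, -0.4, 0], "roll": 0, "grip": 0}, {"xyz": [-4, -0.4, 0], "roll": 0, "grip": 0}, {"xyz": [-4, -0.4, 0], "roll": 0, "grip": 0}]'

```text
time_s: 3.8
position: [0.4255, -0.0304, 0.153]
tcp_rot: [[-0.988, -0.155, 0.001], [-0.155, 0.988, -0.0], [-0.001, -0.001, -1.0]]
force: [0.2, -0.6, 0.1]
opening: 0.004
grasp_force: 0.0
```

>>> move_arm --increments '[{"xyz": [-4, -0.4, 0], "roll": 0, "grip": 0}, {"xyz": [-4, -0.4, 0], "roll": 0, "grip": 0}, {"xyz": [-4, -0.4, 0], "roll": 0, "grip": 0}, {"xyz": [-4, -0.4, 0], "roll": 0, "grip": 0}, {"xyz": [-4, -0.4, 0], "roll": 0, "grip": 0}]'

```text
time_s: 4.22
position: [0.4446, -0.0288, 0.1524]
tcp_rot: [[-0.988, -0.156, -0.001], [-0.156, 0.988, 0.0], [0.001, 0.001, -1.0]]
force: [-3.1, 0.5, 1.5]
opening: 0.005
grasp_force: 1.3
```

The force reads 3 N, so the fingers are on the knob.

>>> move_arm --increments '[{"xyz": [-4, -0.4, 0], "roll": 0, "grip": 0}, {"xyz": [-4, -0.4, 0], "roll": 0, "grip": 0}, {"xyz": [-4, -0.4, 0], "roll": 0, "grip": 0}, {"xyz": [-4, -0.4, 0], "roll": 0, "grip": 0}, {"xyz": [-4, -0.4, 0], "roll": 0, "grip": 0}]'

```text
time_s: 4.63
position: [0.4654, -0.028, 0.1526]
tcp_rot: [[-0.988, -0.156, 0.001], [-0.156, 0.988, -0.0], [-0.001, -0.0, -1.0]]
force: [-2.1, 0.6, 0.6]
opening: 0.006
grasp_force: 1.0
```

>>> move_arm --increments '[{"xyz": [-4, -0.4, 0], "roll": 0, "grip": 0}, {"xyz": [-4, -0.4, 0], "roll": 0, "grip": 0}, {"xyz": [-3, -0.3, 0], "roll": 0, "grip": 0}, {"xyz": [-3, -0.3, 0], "roll": 0, "grip": 0}, {"xyz": [-2, -0.2, 0], "roll": 0, "grip": 0}]'

```text
time_s: 5.05
position: [0.4813, -0.027, 0.1526]
tcp_rot: [[-0.988, -0.156, 0.0], [-0.156, 0.988, -0.0], [-0.0, -0.0, -1.0]]
force: [-2.0, -0.0, 1.4]
opening: 0.006
grasp_force: 0.8
```

```bash
python3 - <<'E'
from h import *
s=bot.read_state();print(s['position'],s['force'])
o=[]
for c,(x,y,W,H) in dict(side=(270,170,100,100),scene=(270,170,100,100)).items():
    im,d=bot.capture(c);o.append(cv2.resize(im[y:y+H,x:x+W,::-1],(400,400),interpolation=cv2.INTER_CUBIC))
cv2.imwrite('pics/c3.png',np.hstack(o))
E
```

```text
[ 0.48130385 -0.0270463   0.15255884] [-2.04581666 -0.02726592  1.36106911]
```

View pics/c3.png

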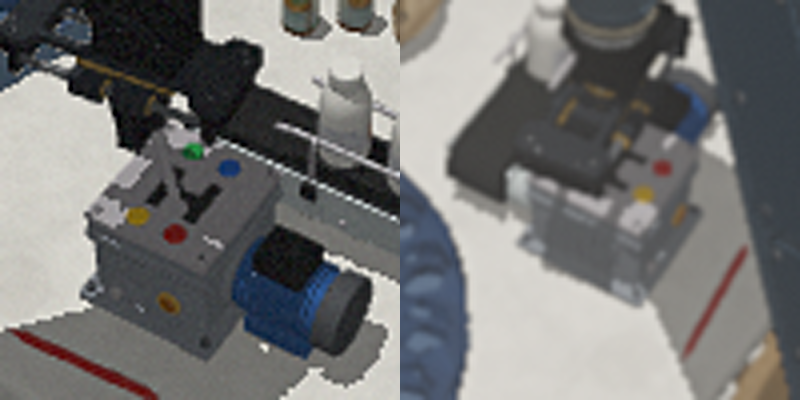

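The stalk shows in the left column at about (175,185) in the side crop, past neutral. I'll keep going at lower speed.

>>> move_arm --increments '[{"xyz": [-3, -0.3, 0], "roll": 0, "grip": 0}, {"xyz": [-3, -0.3, 0], "roll": 0, "grip": 0}, {"xyz": [-3, -0.3, 0], "roll": 0, "grip": 0}, {"xyz": [-3, -0.3, 0], "roll": 0, "grip": 0}, {"xyz": [-2, -0.2, 0], "roll": 0, "grip": 0}]'

```text
time_s: 5.57
position: [0.4948, -0.0262, 0.1523]
tcp_rot: [[-0.988, -0.156, -0.001], [-0.156, 0.988, -0.0], [0.001, 0.0, -1.0]]
force: [-2.3, -1.0, -1.5]
opening: 0.005
grasp_force: 1.0
```

>>> move_arm --increments '[{"xyz": [-2, -0.2, 0], "roll": 0, "grip": 0}, {"xyz": [-2, -0.2, 0], "roll": 0, "grip": 0}, {"xyz": [-1, -0.1, 0], "roll": 0, "grip": 0}, {"xyz": [-1, -0.1, 0], "roll": 0, "grip": 0}]'

```text
time_s: 5.9
position: [0.5005, -0.0257, 0.1523]
tcp_rot: [[-0.988, -0.156, -0.001], [-0.156, 0.988, 0.0], [0.001, 0.0, -1.0]]
force: [-2.7, -1.6, -2.1]
opening: 0.007
grasp_force: 1.2
```

>>> move_arm --increments '[{"xyz": [-1, -0.1, 0], "roll": 0, "grip": 0}, {"xyz": [-1, -0.1, 0], "roll": 0, "grip": 0}]'

```text
time_s: 6.07
position: [0.5025, -0.0256, 0.1524]
tcp_rot: [[-0.988, -0.156, -0.001], [-0.156, 0.988, 0.0], [0.001, 0.0, -1.0]]
force: [-2.7, -0.4, -2.0]
opening: 0.005
grasp_force: 1.3
```

>>> move_arm --increments '[{"xyz": [-1, -0.1, 0], "roll": 0, "grip": 0}, {"xyz": [-1, -0.1, 0], "roll": 0, "grip": 0}]'

```text
time_s: 6.23
position: [0.5046, -0.0255, 0.1525]
tcp_rot: [[-0.988, -0.156, -0.001], [-0.156, 0.988, 0.0], [0.001, 0.0, -1.0]]
force: [-2.7, -1.2, -1.5]
opening: 0.008
grasp_force: 1.5
```

>>> move_arm --increments '[{"xyz": [-1, -0.1, 0], "roll": 0, "grip": 0}, {"xyz": [-1, -0.1, 0], "roll": 0, "grip": 0}]'

```text
time_s: 6.4
position: [0.5057, -0.0254, 0.1523]
tcp_rot: [[-0.988, -0.156, -0.003], [-0.156, 0.988, 0.0], [0.003, 0.001, -1.0]]
force: [-5.8, -1.3, -1.8]
opening: 0.004
grasp_force: 2.7
```

>>> move_arm --increments '[{"xyz": [-1, -0.1, 0], "roll": 0, "grip": 0}, {"xyz": [0, 0, 0], "roll": 0, "grip": 0}]'

```text
time_s: 6.57
position: [0.5061, -0.0254, 0.1521]
tcp_rot: [[-0.988, -0.156, -0.004], [-0.156, 0.988, 0.0], [0.004, 0.001, -1.0]]
force: [-5.8, -1.6, -2.0]
opening: -0.0
grasp_force: 2.9
```

>>> move_arm --increments '[{"xyz": [-1, -0.1, 0], "roll": 0, "grip": 0}, {"xyz": [-1, -0.1, 0], "roll": 0, "grip": 0}]'

```text
time_s: 6.73
position: [0.5066, -0.0252, 0.1519]
tcp_rot: [[-0.988, -0.157, -0.007], [-0.157, 0.988, 0.0], [0.007, 0.002, -1.0]]
force: [-9.5, -2.1, -0.6]
opening: 0.007
grasp_force: 4.5
```

The lever is against the stop: 2 mm commanded gave only 0.5 mm, and the force rose to about 10 N. I'll back off along the same line, then lift and check.

>>> move_arm --increments '[{"xyz": [5, 0.5, 0], "roll": 0, "grip": 0}, {"xyz": [15, 1, 0], "roll": 0, "grip": 0}, {"xyz": [25, 2, 0], "roll": 0, "grip": 0}, {"xyz": [25, 2, 0], "roll": 0, "grip": 0}, {"xyz": [20, 2, 0], "roll": 0, "grip": 0}]'

```text
time_s: 7.15
position: [0.4207, -0.0324, 0.1533]
tcp_rot: [[-0.988, -0.155, 0.005], [-0.155, 0.988, -0.001], [-0.005, -0.002, -1.0]]
force: [-0.1, -0.5, 0.2]
opening: 0.005
grasp_force: 0.0
```

>>> move_arm --increments '[{"xyz": [0, 0, -25], "roll": 0, "grip": 0}, {"xyz": [0, 0, -25], "roll": 0, "grip": 0}, {"xyz": [0, 40, -20], "roll": 0, "grip": 0}, {"xyz": [0, 40, 0], "roll": 0, "grip": 0}, {"xyz": [0, 40, 0], "roll": 0, "grip": 0}]'

```text
time_s: 7.57
position: [0.4054, 0.0846, 0.2238]
tcp_rot: [[-0.988, -0.152, 0.011], [-0.152, 0.988, 0.0], [-0.011, -0.001, -1.0]]
force: [0.6, 0.2, 0.3]
opening: 0.006
grasp_force: 0.0
```

>>> move_arm --increments '[{"xyz": [0, 40, 0], "roll": 0, "grip": 0}, {"xyz": [0, 40, 0], "roll": 0, "grip": 0}, {"xyz": [0, 30, 0], "roll": 0, "grip": 0}, {"xyz": [0, 0, 0], "roll": 0, "grip": 0}]'

```text
time_s: 7.9
position: [0.3856, 0.1977, 0.2225]
tcp_rot: [[-0.987, -0.161, 0.007], [-0.161, 0.987, 0.004], [-0.007, 0.003, -1.0]]
force: [1.4, -0.7, 1.2]
opening: 0.01
grasp_force: 0.0
```

```bash
python3 - <<'E'
from h import *
s=bot.read_state();print(s['time_s'],s['position'],s['force'])
o=[]
for c in ('side','scene'):
    im,d=bot.capture(c);o.append(cv2.resize(im[165:265,280:380,::-1],(400,400),interpolation=cv2.INTER_CUBIC)); print(spot(c,'knob'),spot(c,'bottle1'))
cv2.imwrite('pics/c4.png',np.hstack(o))
E
```

```text
7.9 [0.38559082 0.19772444 0.2224922 ] [ 1.40714536 -0.69367456  1.24087762]
[(0.5, [0.5205, -0.0318, 0.1668])] [(0.79, [0.6151, -0.2553, 0.1583]), (0.68, [0.6059, -0.2094, 0.1531])]
[] [(0.41, [0.6195, -0.2487, 0.1764])]
```

View pics/c4.png

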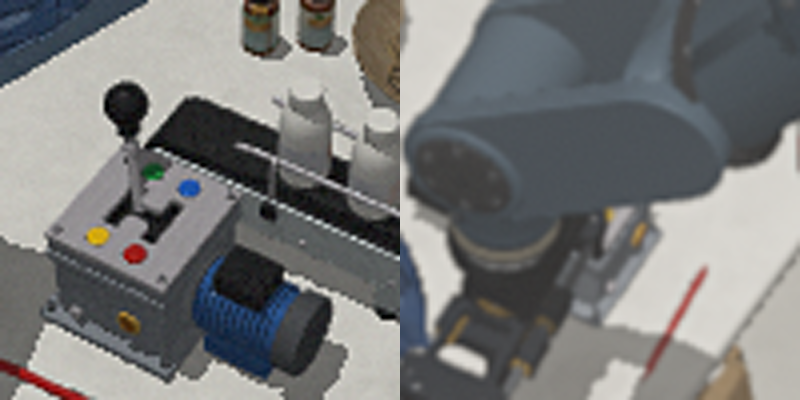

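The side crop shows the knob at (126,105) with the stalk in the green slot, and the bottles are upright. One numeric check of the knob position before handing in.

```bash
python3 - <<'E'
from h import *
m=bot.camera_model('side');R=cv2.Rodrigues(np.array(m['rvec'],float))[0];K=np.array(m['intrinsics'])
pr=lambda X:(lambda q:(q[:2]/q[2]).round(1))(K@(R@np.array(X)+np.array(m['tvec']).ravel()))
c,s=np.cos(np.radians(4)),np.sin(np.radians(4));o=np.array([.4928,-.0652])
cr=.31
for fa in (-.34,-.27,.2,.25,.3,.34):
    f=lambda L:[*(o+np.array([[c,-s],[s,c]])@[L*np.sin(fa),L*np.cos(fa)*np.sin(cr)]),.048+L*np.cos(fa)*np.cos(cr)]
    n=f(.054);g=o+np.array([[c,-s],[s,c]])@[.04,.0175]
    print(fa,'knob px',pr(f(.135)),'neck-green',np.hypot(*(g-n[:2])).round(4))
im,_=bot.capture('side');b=im[180:205,300:325].max(2)<60
n,l,st,ce=cv2.connectedComponentsWithStats(b.astype('uint8'));i=1+st[1:,4].argmax();print('now',ce[i]+[300,180],st[i])
b=cv2.imread('pics/side0.png')[190:220,285:310].max(2)<60
n,l,st,ce=cv2.connectedComponentsWithStats(b.astype('uint8'));i=1+st[1:,4].argmax();print('start',ce[i]+[285,190],st[i])
E
```

```text
-0.34 knob px [296.5 208.7] neck-green 0.058
-0.27 knob px [297.9 206.2] neck-green 0.0544
0.2 knob px [308.9 193.1] neck-green 0.0293
0.25 knob px [310.2 192.2] neck-green 0.0267
0.3 knob px [311.5 191.4] neck-green 0.0241
0.34 knob px [312.5 190.9] neck-green 0.0221
now [311.10280374 191.70093458] [  6   6  11  14 107]
start [297.58035714 206.25      ] [  7  11  12  12 112]
```

By this estimate the neck is about 24 to 25 mm from green, which is too close to the limit. I'll go back with the face square to the column and press more firmly, keeping well under 32 N.

>>> move_arm --increments '[{"xyz": [0, 0, 0], "roll": 0.09, "grip": 0}, {"xyz": [-6, -38, 0], "roll": 0, "grip": 0}, {"xyz": [-6, -38, 0], "roll": 0, "grip": 0}, {"xyz": [-6, -38, 0], "roll": 0, "grip": 0}, {"xyz": [-6, -38, 0], "roll": 0, "grip": 0}]'

```text
time_s: 8.67
position: [0.4187, 0.0401, 0.2213]
tcp_rot: [[-0.998, -0.065, 0.001], [-0.065, 0.998, -0.0], [-0.001, -0.0, -1.0]]
force: [-0.1, 0.2, 0.2]
opening: 0.008
grasp_force: 0.0
```

>>> move_arm --increments '[{"xyz": [-6, -38, 0], "roll": 0, "grip": 0}, {"xyz": [-6, -38, 0], "roll": 0, "grip": 0}, {"xyz": [0, 0, 0], "roll": 0, "grip": 0}]'

```text
time_s: 8.92
position: [0.4389, -0.0404, 0.2218]
tcp_rot: [[-0.998, -0.057, 0.005], [-0.058, 0.998, -0.004], [-0.005, -0.005, -1.0]]
force: [0.5, -0.1, -0.5]
opening: 0.004
grasp_force: 0.0
```

>>> move_arm --increments '[{"xyz": [0, 0, 18], "roll": 0, "grip": 0}, {"xyz": [0, 0, 18], "roll": 0, "grip": 0}, {"xyz": [0, 0, 18], "roll": 0, "grip": 0}, {"xyz": [0, 0, 16], "roll": 0, "grip": 0}, {"xyz": [0, 0, 0], "roll": 0, "grip": 0}]'

```text
time_s: 9.33
position: [0.4333, -0.0327, 0.149]
tcp_rot: [[-0.998, -0.064, -0.006], [-0.064, 0.998, 0.002], [0.005, 0.002, -1.0]]
force: [-0.0, -0.2, -0.6]
opening: 0.001
grasp_force: 0.0
```

>>> move_arm --increments '[{"xyz": [-14, 1, 0], "roll": 0, "grip": 0}, {"xyz": [-14, 1, 0], "roll": 0, "grip": 0}, {"xyz": [-14, 1, 0], "roll": 0, "grip": 0}, {"xyz": [-10, 1, 0], "roll": 0, "grip": 0}, {"xyz": [-6, 1, 0], "roll": 0, "grip": 0}]'

```text
time_s: 9.75
position: [0.4947, -0.0242, 0.152]
tcp_rot: [[-0.998, -0.066, 0.002], [-0.066, 0.998, -0.001], [-0.002, -0.001, -1.0]]
force: [0.1, -0.4, -0.2]
opening: 0.007
grasp_force: 0.0
```

>>> move_arm --increments '[{"xyz": [-4, 0, 0], "roll": 0, "grip": 0}, {"xyz": [-3, 0, 0], "roll": 0, "grip": 0}, {"xyz": [-2, 0, 0], "roll": 0, "grip": 0}, {"xyz": [0, 0, 0], "roll": 0, "grip": 0}]'

```text
time_s: 10.08
position: [0.5019, -0.0232, 0.1512]
tcp_rot: [[-0.998, -0.066, -0.0], [-0.066, 0.998, 0.0], [0.0, 0.0, -1.0]]
force: [0.7, 0.2, -1.2]
opening: 0.004
grasp_force: 0.0
```

>>> move_arm --increments '[{"xyz": [-2, 0, 0], "roll": 0, "grip": 0}, {"xyz": [-1, 0, 0], "roll": 0, "grip": 0}, {"xyz": [-1, 0, 0], "roll": 0, "grip": 0}]'

```text
time_s: 10.33
position: [0.5052, -0.0228, 0.1511]
tcp_rot: [[-0.998, -0.066, -0.002], [-0.066, 0.998, 0.0], [0.002, 0.0, -1.0]]
force: [-1.9, -0.8, 0.7]
opening: 0.002
grasp_force: 1.0
```

>>> move_arm --increments '[{"xyz": [-1, 0, 0], "roll": 0, "grip": 0}, {"xyz": [-1, 0, 0], "roll": 0, "grip": 0}]'

```text
time_s: 10.5
position: [0.5058, -0.0226, 0.1508]
tcp_rot: [[-0.998, -0.067, -0.005], [-0.067, 0.998, 0.0], [0.005, 0.001, -1.0]]
force: [-6.6, -2.4, 3.2]
opening: 0.007
grasp_force: 2.8
```

>>> move_arm --increments '[{"xyz": [-1, 0, 0], "roll": 0, "grip": 0}, {"xyz": [-1, 0, 0], "roll": 0, "grip": 0}]'

```text
time_s: 10.67
position: [0.5062, -0.0224, 0.1507]
tcp_rot: [[-0.998, -0.067, -0.008], [-0.067, 0.998, 0.0], [0.008, 0.001, -1.0]]
force: [-8.3, -2.9, 4.5]
opening: 0.005
grasp_force: 4.2
```

>>> move_arm --increments '[{"xyz": [-1, 0, 0], "roll": 0, "grip": 0}, {"xyz": [-1, 0, 0], "roll": 0, "grip": 0}]'

```text
time_s: 10.83
position: [0.5067, -0.0223, 0.1505]
tcp_rot: [[-0.998, -0.068, -0.012], [-0.068, 0.998, 0.0], [0.012, 0.001, -1.0]]
force: [-11.9, -3.0, 6.3]
opening: 0.012
grasp_force: 5.5
```

>>> move_arm --increments '[{"xyz": [-1, 0, 0], "roll": 0, "grip": 0}, {"xyz": [-1, 0, 0], "roll": 0, "grip": 0}]'

```text
time_s: 11.0
position: [0.5071, -0.0222, 0.1504]
tcp_rot: [[-0.998, -0.068, -0.015], [-0.068, 0.998, 0.0], [0.015, 0.001, -1.0]]
force: [-14.5, -3.7, 8.4]
opening: 0.004
grasp_force: 6.8
```

```bash
python3 - <<'E'
from h import *
s=bot.read_state();p=s['position'];R=np.array(s['tcp_rot']);print(p,s['force'])
im,_=bot.capture('side');cv2.imwrite('pics/s5.png',im[:,:,::-1])
E
```

```text
[ 0.50713541 -0.022168    0.15040656] [-14.481684    -3.7491643    8.42423474]
```

It's a hard stop at the same place, even at 15 N. I'll back off, clear the arm well away from both cameras, and measure again.

>>> move_arm --increments '[{"xyz": [10, 0, 0], "roll": 0, "grip": 0}, {"xyz": [20, 0, 0], "roll": 0, "grip": 0}, {"xyz": [25, 0, 0], "roll": 0, "grip": 0}, {"xyz": [25, 0, 0], "roll": 0, "grip": 0}, {"xyz": [20, 0, 0], "roll": 0, "grip": 0}]'

```text
time_s: 11.47
position: [0.4131, -0.0288, 0.1513]
tcp_rot: [[-0.998, -0.066, 0.001], [-0.066, 0.998, 0.0], [-0.001, -0.0, -1.0]]
force: [0.7, 1.4, 0.4]
opening: 0.008
grasp_force: 0.0
```

>>> move_arm --increments '[{"xyz": [0, 0, -25], "roll": 0, "grip": 0}, {"xyz": [0, 0, -25], "roll": 0, "grip": 0}, {"xyz": [0, 40, -20], "roll": 0, "grip": 0}, {"xyz": [0, 40, 0], "roll": 0, "grip": 0}, {"xyz": [0, 40, 0], "roll": 0, "grip": 0}]'

```text
time_s: 11.88
position: [0.4086, 0.0887, 0.2216]
tcp_rot: [[-0.998, -0.062, 0.007], [-0.062, 0.998, 0.0], [-0.007, -0.0, -1.0]]
force: [0.3, 0.0, -0.1]
opening: 0.002
grasp_force: 0.0
```

>>> move_arm --increments '[{"xyz": [5, 40, 0], "roll": 0, "grip": 0}, {"xyz": [5, 40, 0], "roll": 0, "grip": 0}, {"xyz": [5, 40, 0], "roll": 0, "grip": 0}, {"xyz": [5, 40, 0], "roll": 0, "grip": 0}, {"xyz": [5, 40, 0], "roll": 0, "grip": 0}]'

```text
time_s: 12.3
position: [0.3682, 0.2885, 0.2202]
tcp_rot: [[-0.998, -0.066, 0.003], [-0.066, 0.998, 0.002], [-0.003, 0.002, -1.0]]
force: [1.2, 0.0, -0.4]
opening: 0.001
grasp_force: 0.0
```

>>> move_arm --increments '[{"xyz": [5, 40, 0], "roll": 0, "grip": 0}, {"xyz": [5, 40, 0], "roll": 0, "grip": 0}, {"xyz": [5, 40, 0], "roll": 0, "grip": 0}, {"xyz": [5, 40, 0], "roll": 0, "grip": 0}, {"xyz": [0, 0, 0], "roll": 0, "grip": 0}]'

```text
time_s: 12.72
position: [0.3372, 0.452, 0.2204]
tcp_rot: [[-0.997, -0.071, 0.004], [-0.071, 0.997, 0.008], [-0.004, 0.008, -1.0]]
force: [0.5, 0.4, 0.5]
opening: 0.006
grasp_force: 0.0
```

```bash
python3 - <<'E'
from h import *
s=bot.read_state();print(s['time_s'],s['position'],s['force'])
o=[]
for c in ('side','scene'):
    im,d=bot.capture(c);cv2.imwrite(f'pics/{c}6.png',im[:,:,::-1]);print(spot(c,'knob'))
    x,y=(290,180) if c=='side' else (295,190)
    o.append(cv2.resize(im[y:y+50,x:x+50,::-1],(400,400),interpolation=cv2.INTER_CUBIC))
cv2.imwrite('pics/c6.png',np.hstack(o))
E
```

```text
12.7167 [0.33718713 0.45197627 0.22039533] [0.48034756 0.426752   0.47663461]
[(0.65, [0.5247, -0.0321, 0.1676]), (0.19, [0.6172, -0.2598, 0.1567])]
[(0.41, [0.5249, -0.0176, 0.1763])]
```

View pics/c6.png

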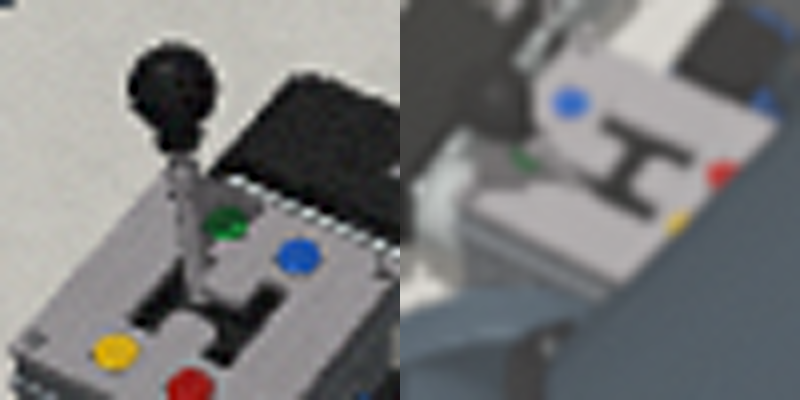

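```bash
python3 - <<'E'
from h import *
from scipy.optimize import least_squares
O={'side':[.4928,-.0652],'scene':[.4957,-.0648]}
def knob(o,f,x,L=.135,yaw=np.radians(3.9)):
    c,s=np.cos(yaw),np.sin(yaw)
    # pivot variants: fore-aft outer
    a=np.array([L*np.sin(f)*1, L*np.cos(f)*np.sin(x)])
    return [*(np.array(o)+np.array([[c,-s],[s,c]])@a),.048+L*np.cos(f)*np.cos(x)]
def pr(c,X):
    m=bot.camera_model(c);R=cv2.Rodrigues(np.array(m['rvec'],float))[0];q=np.array(m['intrinsics'])@(R@np.array(X)+np.array(m['tvec']).ravel());return q[:2]/q[2]
for n,d in {'start':{'side':(297.0,205.3),'scene':(326.7,210.7)},'now':{'side':(311,190.5),'scene':(306.8,202)}}.items():
    for cs in (['side'],['scene'],['side','scene']):
        r=least_squares(lambda v:np.concatenate([pr(c,knob(O[c],*v))-d[c] for c in cs]),[0,.3])
        nk=np.array([.054*np.sin(r.x[0]),.054*np.cos(r.x[0])*np.sin(r.x[1])])
        print(n,cs,r.x.round(3),r.fun.round(2),'neck',(nk*1e3).round(1),'dist',np.hypot(*(nk-[.04*(1 if n=='now' else -1),.0175])).round(4))
E
```

```text
start ['side'] [-0.253  0.348] [0. 0.] neck [-13.5  17.8] dist 0.0265
start ['scene'] [-0.267  0.311] [0. 0.] neck [-14.3  16. ] dist 0.0258
start ['side', 'scene'] [-0.263  0.326] [ 0.52  0.49 -0.41  0.38] neck [-14.1  16.7] dist 0.026
now ['side'] [0.348 0.366] [0. 0.] neck [18.4 18.2] dist 0.0216
now ['scene'] [0.325 0.327] [-0.  0.] neck [17.2 16.4] dist 0.0228
now ['side', 'scene'] [0.322 0.336] [ 0.26  0.48 -0.09  0.29] neck [17.1 16.9] dist 0.0229
```

With the full two-angle fit, fore_aft is about 0.33 and the neck is about 22 to 23 mm from green. The lever is against its hard stop, and the start pose simply wasn't fully home. Handing in.

```bash
python3 -c "
from rig import bot
print(bot.hand_in())"
```

```text
the job is handed in; nothing more can be done
None
```

I pushed the lever straight back from the yellow slot into the green one, up against its end stop, and let go; the job is handed in, and I measured the stalk at about 22–23 mm from the green plug (limit 24.5 mm), with no verdict shown.

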